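Stand each reagent bottle in the spill tray of its size

TASK

Stand each of the four black-capped reagent bottles on the open worktop upright in the middle of the white spill tray that matches its size: the largest in the largest tray, the two middle-sized ones in the two middle-sized trays (one bottle in each, either way round) and the small amber one in the smallest, each flat on the floor of its tray. Do not tip any bottle over, and leave the sample cup and the vial standing where they are.

Things in the scene. Friction and masses are not known exactly. Their poses are not given: they have to be found in the camera images.
- bottle_large: largest reagent bottle, white with black screw cap, body 80 to 86 mm across (too wide to grip) and 130 mm high, cap 30 mm across from 130 to 180 mm height. Origin: centre of underside, z up. To the fingers the cap is a square prism: grip it from above along the bottle's own x or y (x starts within 0.35 rad of world x). Loose, 0.3 kg +-30%.
- bottle_medium_a: reagent bottle of the middle size, white with black screw cap, body 56 to 60 mm across and 95 mm high, narrow shoulder, cap 21 mm across from 95 to 132 mm height. One of two alike. Origin: centre of underside, z up. To the fingers the cap is a square prism: grip it from above along the bottle's own x or y (x starts within 0.35 rad of world x). Loose, 0.16 kg +-30%.
- bottle_medium_b: reagent bottle of the middle size, white with black screw cap, body 56 to 60 mm across and 95 mm high, narrow shoulder, cap 21 mm across from 95 to 130 mm height. One of two alike. Origin: centre of underside, z up. To the fingers the cap is a square prism: grip it from above along the bottle's own x or y (x starts within 0.35 rad of world x). Loose, 0.12 kg +-30%.
- bottle_dropper: smallest reagent bottle, amber with black cap, body 34 to 37 mm across and 61 mm high, cap 12 to 13 mm across from 61 to 85 mm height. Origin: centre of underside, z up. To the fingers the cap is a square prism: grip it from above along the bottle's own x or y (x starts within 0.35 rad of world x). Loose, 0.05 kg +-30%.
- tray_large: round white spill tray, the largest: inner floor diameter 102 mm, outer diameter 110 mm, wall 4 mm thick and 16 mm high over the worktop, floor 4 mm above the worktop. Fixed in place. Origin: centre of its underside, on the worktop; z up. Beware of fixed equipment: dispenser 0.31 m tall at x > 0.57, -0.34 < y < 0.0; analyser 0.34 m tall at x > 0.35, y > 0.39.
- tray_medium_a: round white spill tray, one of two alike of the middle size: inner floor diameter 78 mm, outer diameter 86 mm, wall 4 mm thick and 16 mm high over the worktop, floor 4 mm above the worktop. Fixed in place. Origin: centre of its underside, on the worktop; z up. Place of either middle-sized bottle.
- tray_medium_b: round white spill tray, one of two alike of the middle size: inner floor diameter 78 mm, outer diameter 86 mm, wall 4 mm thick and 16 mm high over the worktop, floor 4 mm above the worktop. Fixed in place. Origin: centre of its underside, on the worktop; z up. Place of either middle-sized bottle.
- tray_small: round white spill tray, the smallest: inner floor diameter 54 mm, outer diameter 62 mm, wall 4 mm thick and 16 mm high over the worktop, floor 4 mm above the worktop. Fixed in place. Origin: centre of its underside, on the worktop; z up. Place of the smallest bottle.
- sample_cup: sample cup with a wide dark lid, 55 mm across and 58 mm high, light and loose; not a bottle, to be left standing. Origin: centre of its underside.
- vial: glass sample vial with a wide white cap, 22 mm across and 48 mm high, light and loose; not a bottle, to be left standing. Origin: centre of its underside.
Not all that is in view belongs to the job. Leave any blue or purple look-alike of the bottle_medium_a alone.

How it is judged (in metres and radians):
At the end, for the whole second after the job is handed in: Each bottle stands in the tray of its size, one a tray: axis within 15 mm of the tray's centre, underside less than 8 mm above the worktop, upright within 0.08 rad, released and at rest. The sample cup and the vial stand upright (0.1 rad) within 30 mm of where they were (horizontal distance between bottle_large and tray_large below 0.015 m and z of bottle_large in the frame of tray_large below 0.008 m and horizontal distance between bottle_dropper and tray_small below 0.015 m and z of bottle_dropper in the frame of tray_small below 0.008 m and ((horizontal distance between bottle_medium_a and tray_medium_a below 0.015 m and z of bottle_medium_a in the frame of tray_medium_a below 0.008 m and horizontal distance between bottle_medium_b and tray_medium_b below 0.015 m and z of bottle_medium_b in the frame of tray_medium_b below 0.008 m) or (horizontal distance between bottle_medium_a and tray_medium_b below 0.015 m and z of bottle_medium_a in the frame of tray_medium_b below 0.008 m and horizontal distance between bottle_medium_b and tray_medium_a below 0.015 m and z of bottle_medium_b in the frame of tray_medium_a below 0.008 m)) and angle between each of bottle_large, bottle_medium_a, bottle_medium_b, bottle_dropper's own z axis and vertical below 0.08 rad and linear speed of each of bottle_large, bottle_medium_a, bottle_medium_b, bottle_dropper below 0.02 m/s and distance of each of sample_cup, vial from where it was at the start of the episode below 0.03 m and angle between each of sample_cup, vial's own z axis and vertical below 0.1 rad); the robot touches nothing.
It fails at once if a bottle is tipped over (leans more than 0.7 rad) (angle between any of bottle_large, bottle_medium_a, bottle_medium_b, bottle_dropper's own z axis and vertical above 0.7 rad).
It fails at once if the sample cup or the vial is moved more than 30 mm or tipped over (distance of any of sample_cup, vial from where it was at the start of the episode above 0.03 m or angle between any of sample_cup, vial's own z axis and vertical above 0.5 rad).
It also fails if it takes over 128 s, if anything falls off the work surface, if the arm or the gripper's body presses on something with over 40 N, if the wrist force passes 120 N, or if a joint passes its speed limit or range.

ROBOT

A 6-joint arm with a two-finger parallel gripper is mounted at the origin on a cart in front of the work surface, level with it; the furniture and walls round the work are solid. World frame = base frame: x ahead of the robot, y to its left, z up, the work surface at z = 0. Lengths are in m, angles in degrees, forces in N, time in s.
With the tool pointing down it reaches from about 0.425 to 0.925 m from the base axis. Payload 12.5 kg.
Tool frame: the origin (TCP) lies at the very end of the fingers, on their centre line; the grasp point (between the pads) lies 19 mm behind it; z points along the fingers, y is the line along which they close (so a half turn about z gives the same grasp; the last joint's range is limited). The gripper opens to 85 mm and grips with 20 to 120 N. Pads are 22 mm wide; open, the fingers measure 114 mm over their backs; the gripper's body (76 mm by 85 mm) begins 54 mm behind the grasp point. The pads swing forward as they close: fully open they stand 13 mm farther back than shut.
Start: joints at [-72.685, 28.126, 89.318, -0, 62.55, -6.05], TCP at [0.248, -0.574, 0.199] pointing down, gripper open.
Joint ranges: [-177.58, 177.58], [-47.91, 125.51], [2.72, 160], [-65.01, 245.01], [3.68, 167.84], [-153.87, 153.87]. Speed limits (degrees/s): [127.2, 127.2, 159.86, 180, 180, 180].

INTERFACE

Orientations are given as [roll, pitch, yaw] about the fixed x, y, z axes, in that order (R = Rz(yaw) Ry(pitch) Rx(roll)).
In Python, from station import env, grab_frame, calibration gives the robot as it stands. Calls block until the motion is done:
- env.reach(position, orientation): joint-space move of the TCP to a pose.
- env.servo_line(position, ori=None, rate=0.15, force_limit=None): straight line of the TCP; ori=None keeps the orientation; rate is the mean speed in m/s. With force_limit (N) it stops when the force on the tool has changed by that much, and returns True; else False.
- env.move_joints(angles): joint-space move.
- env.command_gripper(opening): opening from 0.0 (shut) to 1.0 (fully open); the grip force is fixed at half the most; returns when the fingers have stopped.
- env.pause(seconds).
- env.solve_ik(position, orientation): joint angles nearest the present ones, or None.
- env.state(): the state.
- grab_frame(name): name is "scene" or "top" or "wrist"; returns the picture (384x512x3 uint8, blue, green, red); there is no depth.
- calibration(name): a dict with "fx", "fy", "cx", "cy" (pixels), "R" (3x3) and "t" (3): a world point X has camera coordinates R X + t. Camera axes: x right, y down, z forward; pixel columns grow to the right and rows downward; lengths in m; the calibration is good to about 2 mm. A picture is of the moment at which its call begins: read the wrist's pose just before it. calibration takes no time and is no camera call; for the wrist camera it gives the pose at the moment of the call.
A pose or a line that the arm cannot do raises env.Unreachable and nothing moves.
- env.hand_in(): hands the job in; it is judged then, once.
The state is a dict: "clock": time; "joint_positions": joint angles; "dq": joint speeds; "tau": joint torques, N m; "ee_pos": TCP position; "eef_rot": TCP orientation; "force": force on the tool from outside, world axes, zero at the start; "ft_torque": the same for the moment, N m; "width": opening from 0.0 (shut) to 1.0 (fully open); "gripper_force": force on a finger pad.
Only numpy, scipy, OpenCV 4.12 (cv2) and the standard library are available. Lean on these libraries where they do the work, as an engineer would, in place of code of your own. Each camera call takes 0.05 s, during which the arm holds its last target. There are 200 camera calls.

## Working session

There is one attempt and no reset: what is moved stays moved. The work goes in short steps, each a Python script; the robot and the scene stay as the last script left them, time stands still between calls to the robot, and variables do not carry over. Pictures are saved under pics/ and viewed, at most 14 in all, crops included, and the job is handed in when it is done.

```bash
ls; mkdir -p pics; python3 - <<'E'
from station import env, grab_frame, calibration
import cv2
for n in("scene","top"):
    cv2.imwrite(f"pics/{n}0.png",cv2.resize(grab_frame(n),(800,600),interpolation=cv2.INTER_CUBIC)); c=calibration(n); print(n,c)
s=env.state();print(s)
E
```

```text
pics
scene {'fx': 415.66513563889384, 'fy': 415.66513563889384, 'cx': 251.07606885818086, 'cy': 187.61405569952828, 'R': array([[-0.7034308 , -0.71061194, -0.0146894 ],
       [-0.43335409,  0.44517292, -0.78359766],
       [ 0.56337319, -0.54484102, -0.62109494]]), 't': array([0.34398872, 0.28228688, 0.8143943 ])}
top {'fx': 437.8977125684385, 'fy': 437.8977125684385, 'cx': 260.9326084658845, 'cy': 192.69167019500773, 'R': array([[-0.01688859, -0.99980165, -0.01055654],
       [-0.99594241,  0.01775493, -0.08822401],
       [ 0.08839395,  0.00902373, -0.99604472]]), 't': array([-0.02538634,  0.53015572,  1.50909584])}
{'clock': 0.1, 'joint_positions': array([-7.26869009e+01,  2.81612193e+01,  8.93492889e+01,  6.48996329e-04,
        6.25476772e+01, -6.05153062e+00]), 'dq': array([ 0.01470916, -0.10223019, -0.05866098, -0.01480297, -0.09606753,
       -0.07372094]), 'tau': array([ 1.71856256e-03, -6.19449162e+01, -2.62024623e+01, -1.21582807e-04,
        2.91941535e-03, -4.55956872e-07]), 'ee_pos': array([ 0.24780226, -0.57350829,  0.19796453]), 'eef_rot': array([-1.79942200e+02, -6.70647657e-03,  2.33643268e+01]), 'force': array([-1.06709785, -0.145835  , -0.33425335]), 'ft_torque': array([0.00867152, 0.00772562, 0.05654899]), 'gripper_force': 0.0, 'width': 0.9985106841638008}
```

View pics/scene0.png

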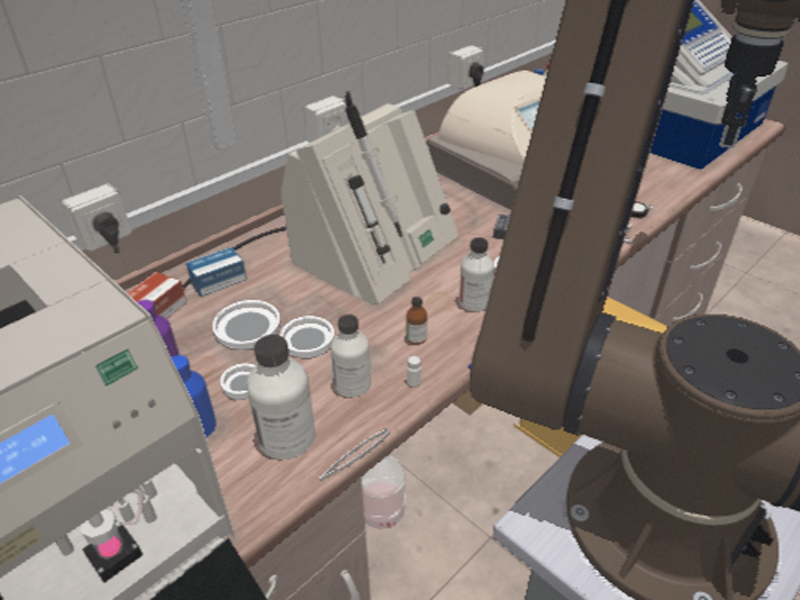

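View pics/top0.png

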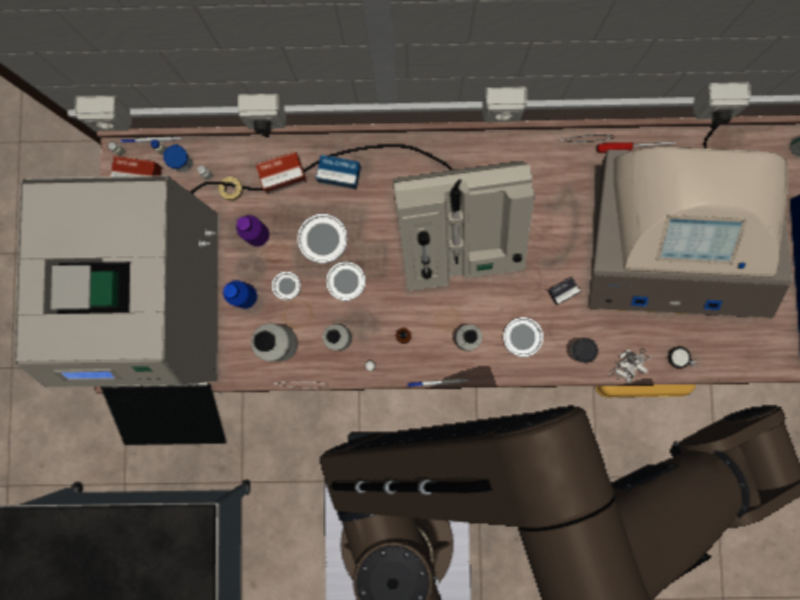

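The top view (800 px picture) shows the following:
- **Black-capped bottles:** large (264,341), medium (334,337) and (467,336), amber dropper (403,335).
- **Look-alikes:** blue (238,293), purple (252,230), dark-lidded cup (583,349), vial (370,366), another blue cap (176,156).
- **Trays:** large (322,239), medium (346,281) and (523,337), small (286,285). The white round thing at (680,357) has a handle, so it is not a tray.

I choose the three grey-white bodies and the amber one.

```bash
cat > h.py <<'E'
from station import env, grab_frame, calibration
import cv2, numpy as np
def ray(c,u,v,z):
    R,t=np.array(c["R"]),np.array(c["t"]); o=-R.T@t
    d=R.T@np.array([(u-c["cx"])/c["fx"],(v-c["cy"])/c["fy"],1]); return (o+d*(z-o[2])/d[2])[:2]
def proj(c,X):
    p=np.array(c["R"])@np.array(X,float)+c["t"]; return np.array([c["fx"]*p[0]/p[2]+c["cx"],c["fy"]*p[1]/p[2]+c["cy"]])
E
python3 - <<'E'
from h import *
c=calibration("top")
P=dict(L=(264,341,.18),Ma=(332,335,.131),Mb=(467,336,.131),D=(403,335,.085),tL=(322,239,.016),tM1=(346,281,.016),tM2=(523,337,.016),tS=(286,285,.016),cup=(583,349,.058),vial=(370,366,.048),blue=(233,287,.13),purple=(246,225,.13))
for k,(u,v,z) in P.items(): print(k,ray(c,u*.64,v*.64,z).round(3))
im=grab_frame("top")[130:250,130:390]
cv2.imwrite("pics/crop.png",cv2.resize(im,(780,360),interpolation=cv2.INTER_CUBIC))
for p in [(.45,.1,.35),(.45,-.05,.35),(.5,.2,.3),(.55,.1,.35)]:
  for yaw in(-90,0,90,180): 
    q=env.solve_ik(p,[180,0,yaw]); print(p,yaw,None if q is None else np.round(q))
c=calibration("wrist"); print(c['R'],c['t'], c['fx'])
E
```

```text
L [0.441 0.253]
Ma [0.452 0.123]
Mb [ 0.445 -0.157]
D [ 0.451 -0.024]
tL [0.675 0.158]
tM1 [0.578 0.104]
tM2 [ 0.445 -0.291]
tS [0.572 0.24 ]
cup [ 0.415 -0.413]
vial [0.386 0.05 ]
blue [0.556 0.329]
purple [0.687 0.303]
(0.45, 0.1, 0.35) -90 None
(0.45, 0.1, 0.35) 0 [ 4.  7. 97. -0. 76. 94.]
(0.45, 0.1, 0.35) 90 [ 4.  7. 97. -0. 76.  4.]
(0.45, 0.1, 0.35) 180 [  4.   7.  97.   0.  76. -86.]
(0.45, -0.05, 0.35) -90 None
(0.45, -0.05, 0.35) 0 [-15.   6.  98.  -0.  76.  75.]
(0.45, -0.05, 0.35) 90 [-15.   6.  98.   0.  76. -15.]
(0.45, -0.05, 0.35) 180 [ -15.    6.   98.    0.   76. -105.]
(0.5, 0.2, 0.3) -90 None
(0.5, 0.2, 0.3) 0 [ 15.  16.  93.  -0.  71. 105.]
(0.5, 0.2, 0.3) 90 [15. 16. 93. -0. 71. 15.]
(0.5, 0.2, 0.3) 180 [ 15.  16.  93.   0.  71. -75.]
(0.55, 0.1, 0.35) -90 None
(0.55, 0.1, 0.35) 0 [ 4. 16. 85. -0. 79. 94.]
(0.55, 0.1, 0.35) 90 [ 4. 16. 85. -0. 79.  4.]
(0.55, 0.1, 0.35) 180 [  4.  16.  85.   0.  79. -86.]
[[ 3.95679044e-01 -9.18388426e-01 -8.90266601e-04]
 [-8.82675534e-01 -3.80559820e-01  2.75786376e-01]
 [-2.53617815e-01 -1.08337073e-01 -9.61218540e-01]] [-0.62487959 -0.03422996  0.37848811] 297.3804061016108
```

View pics/crop.png

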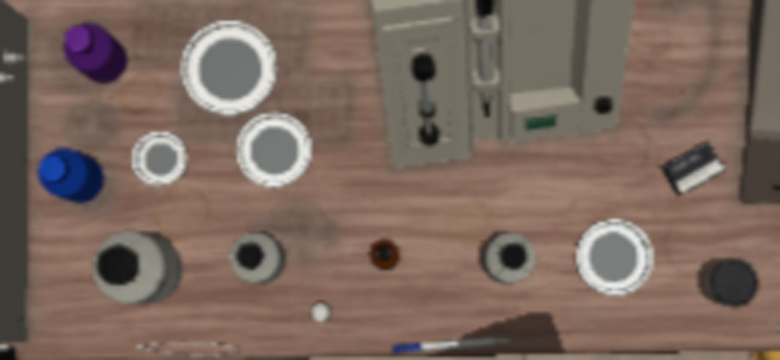

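The crop confirms the picks: three white bottles and one amber, with the blue and purple ones separate at the left. Positions fit the sizes and reach. Next I take two wrist views from the front to check positions and see the labels for yaw.

```bash
python3 - <<'E'
from h import *
s=env.state(); p=s["ee_pos"]
env.servo_line([p[0],p[1],.42],rate=.25)
for i,xy in enumerate([(.47,-.2),(.47,.12)]):
    env.reach([*xy,.40],[180,0,180]); c=calibration("wrist"); im=grab_frame("wrist")
    cv2.imwrite(f"pics/w{i}.png",im); np.save(f"w{i}.npy",c,allow_pickle=True)
print(env.state()["clock"])
E
```

```text
4.2417
```

View pics/w0.png

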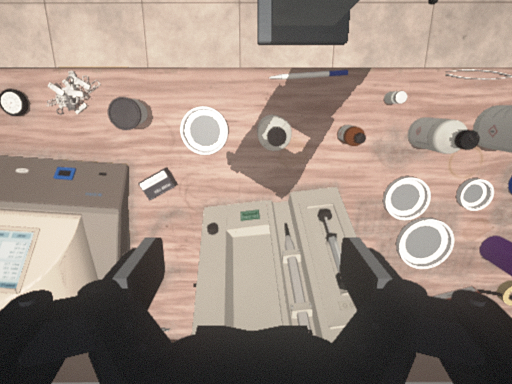

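View pics/w1.png

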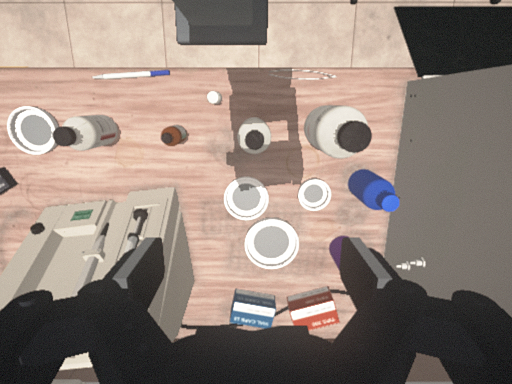

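Both wrist views show the caps and trays clearly. In w1: large cap (353,136), medium (254,140), dropper (172,136), trays (272,242), (246,199), (314,194). In w0: medium cap (277,135), dropper cap (356,137), tray (205,130). I'll refine these with circle fits and cross-check against the top camera.

```bash
python3 - <<'E'
from h import *
top=grab_frame("top"); ct=calibration("top")
V=[(cv2.imread(f"pics/w{i}.png"),np.load(f"w{i}.npy",allow_pickle=True).item()) for i in(0,1)]
def tray(im,u,v,r):  # centroid of grey floor region via flood fill in smooth image
    g=cv2.GaussianBlur(im,(3,3),0); m=np.zeros((im.shape[0]+2,im.shape[1]+2),np.uint8)
    cv2.floodFill(g,m,(int(u),int(v)),0,(12,)*3,(12,)*3,cv2.FLOODFILL_FIXED_RANGE|cv2.FLOODFILL_MASK_ONLY)
    (a,b),ax,_=cv2.fitEllipse(max(cv2.findContours(m[1:-1,1:-1],cv2.RETR_EXTERNAL,cv2.CHAIN_APPROX_NONE)[0],key=len)); return a,b,ax
def cap(im,u,v,r,th):
    g=im.max(2); m=np.zeros_like(g); cv2.circle(m,(int(u),int(v)),r,255,-1)
    M=cv2.moments(((g<th)&(m>0)).astype(np.uint8),True); return M["m10"]/M["m00"],M["m01"]/M["m00"],M["m00"]
T=dict(tL=((322,239),1,(272,242)),tM1=((346,281),1,(246,199)),tM2=((523,337),0,(205,130)),tS=((286,285),1,(314,194)))
for k,(a,i,b) in T.items():
    x=tray(top,a[0]*.64,a[1]*.64,0); y=tray(V[i][0],*b,0)
    print(k,ray(ct,*x[:2],.004).round(4),np.round(x[2],1),ray(V[i][1],*y[:2],.004).round(4),np.round(y[2],1))
C=dict(L=((264,341),1,(353,136),.18,20),Ma=((332,337),1,(254,140),.131,14),Mb=((469,336),0,(277,135),.131,14))
for k,(a,i,b,z,r) in C.items():
    x=cap(top,a[0]*.64,a[1]*.64,r//2,60); y=cap(V[i][0],*b,r,60)
    print(k,ray(ct,*x[:2],z-.001).round(4),np.round(x,1),ray(V[i][1],*y[:2],z-.005).round(4),np.round(y,1))
S=[V[1][0][110:160,150:194],V[0][0][112:162,332:376],V[0][0][105:155,255:299],V[1][0][110:160,232:276],top[195:235,245:271],top[200:232,280:310]]
cv2.imwrite("pics/caps.png",np.hstack([cv2.resize(s,(130,150),interpolation=cv2.INTER_NEAREST) for s in S]))
E
```

```text
tL [0.6788 0.1586] [17.2 17.7] [0.6804 0.1591] [29.6 32.9]
tM1 [0.5825 0.108 ] [11.3 13.8] [0.5845 0.1073] [21.3 26.9]
tM2 [ 0.4467 -0.2904] [12.6 13.5] [ 0.4489 -0.2895] [27.2 29. ]
tS [0.4567 0.2567] [ 64.6 107.1] [0.5741 0.2418] [15.7 16.7]
L [0.4448 0.2592] [167.1 216.9 267. ] [0.4275 0.2436] [346.3 124.2   6. ]Traceback (most recent call last):
  File "<stdin>", line 17, in <module>
  File "<stdin>", line 10, in cap
ZeroDivisionError: float division by zero
```

```bash
python3 - <<'E'
from h import *
top=grab_frame("top"); ct=calibration("top")
V=[(cv2.imread(f"pics/w{i}.png"),np.load(f"w{i}.npy",allow_pickle=True).item()) for i in(0,1)]
def big(m,u,v):
    cs=cv2.findContours(m.astype(np.uint8),cv2.RETR_EXTERNAL,cv2.CHAIN_APPROX_NONE)[0]
    cs=[c for c in cs if len(c)>5]
    return max(cs,key=cv2.contourArea)
def blob(im,u,v,r,f):
    u,v=int(u),int(v); w=im[v-r:v+r+1,u-r:u+r+1].astype(int)
    (a,b),ax,_=cv2.fitEllipse(cv2.convexHull(big(f(w),r,r))); return a+u-r,b+v-r,np.array(ax)+1
neutral=lambda w:(w[...,2]-w[...,0]<14)&(w.max(2)>90)
dark=lambda t:(lambda w:w.max(2)<t)
def show(k,a,ra,i,b,rb,fa,fb,z,D):
    for im,c,p,r,f in((top,ct,np.array(a)*.64,ra,fa),(*V[i],b,rb,fb)):
        try:
            x=blob(im,*p,r,f); R=np.array(c["R"]); 
            X=ray(c,*x[:2],z); d=(R@[*X,z]+c["t"])[2]
            print(k,X.round(4),"diam",(x[2]*d/c["fx"]*1000).round(),"expect",D)
        except Exception as e: print(k,"fail",e)
show("tL",(322,239),19,1,(272,242),31,neutral,neutral,.016,110)
show("tM1",(346,281),15,1,(246,199),25,neutral,neutral,.016,86)
show("tM2",(523,337),15,0,(205,130),28,neutral,neutral,.016,86)
show("tS",(286,285),12,1,(314,194),19,neutral,neutral,.016,62)
show("L",(264,341),8,1,(353,136),19,dark(70),dark(85),.18,30)
show("Ma",(334,337),6,1,(254,140),12,dark(70),dark(85),.131,21)
show("Mb",(469,336),6,0,(277,135),12,dark(70),dark(85),.131,21)
S=[V[1][0][110:160,150:194],V[0][0][112:162,332:376],V[0][0][105:155,255:299],V[1][0][110:160,232:276],V[1][0][105:165,315:375],top[200:232,243:273]]
cv2.imwrite("pics/caps.png",np.hstack([cv2.resize(s,(130,150),interpolation=cv2.INTER_NEAREST) for s in S]))
E
```

```text
tL [0.6781 0.1582] diam [114. 116.] expect 110
tL [0.6792 0.1588] diam [104. 114.] expect 110
tM1 [0.5813 0.104 ] diam [85. 90.] expect 86
tM1 [0.5824 0.1062] diam [82. 91.] expect 86
tM2 [ 0.4469 -0.2897] diam [89. 91.] expect 86
tM2 [ 0.4476 -0.2896] diam [88. 92.] expect 86
tS fail max() iterable argument is empty
tS [0.5735 0.2415] diam [63. 66.] expect 62
L [0.4459 0.262 ] diam [60. 76.] expect 30
L [0.4425 0.2531] diam [41. 45.] expect 30
Ma [0.4545 0.1214] diam [29. 64.] expect 21
Ma [0.4528 0.123 ] diam [27. 29.] expect 21
Mb [ 0.4456 -0.1631] diam [29. 31.] expect 21
Mb [ 0.4473 -0.1642] diam [27. 28.] expect 21
```

View pics/caps.png

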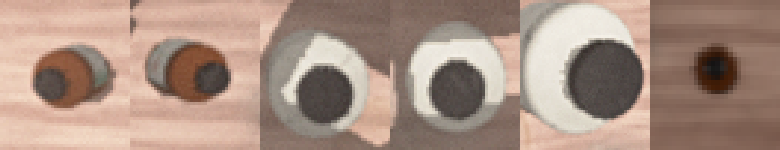

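Wrist and top agree within about 2 mm, except the top's large-bottle blob, which merged with shadow. I use the wrist value there, and it matches my first top reading. Now I triangulate the dropper and grip it, checking the gripped width for yaw misalignment.

```bash
cat >> h.py <<'E'
def say(k):
    s=env.state(); print(k,"t",round(s["clock"],1),"w_mm",round(85*s["width"],1),"gf",round(s["gripper_force"],1),"F",s["force"].round(1),"p",s["ee_pos"].round(4),flush=True); return s
def grip(xy,z,yaw,op=1.0,over=.09):
    env.command_gripper(op)
    env.reach([*xy,z+over],[180,0,yaw]); hit=env.servo_line([*xy,z],rate=.12,force_limit=12)
    env.command_gripper(0); return say(f"grip yaw{yaw} hit{hit}")
def place(src_z,dst,yaw,high):
    p=env.state()["ee_pos"]; env.servo_line([p[0],p[1],high],rate=.12); say("lift")
    env.servo_line([*dst,high],rate=.15); env.servo_line([*dst,src_z+.012],rate=.12); say("above")
    print("touch",env.servo_line([*dst,src_z+.002],rate=.02,force_limit=4)); say("down")
def leave(op,up=.10):
    env.command_gripper(op); p=env.state()["ee_pos"]; env.servo_line([p[0],p[1],p[2]+up],rate=.15); say("left")
E
python3 - <<'E'
from h import *
c=[np.load(f"w{i}.npy",allow_pickle=True).item() for i in(0,1)]
a,b=ray(c[1],166.9,139,.083),ray(c[0],359.8,138,.083); print(a,b); xy=(a+b)/2
assert np.hypot(*(a-b))<.012
grip(xy,.0635,90,.6)
E
```

```text
[ 0.45689234 -0.02012586] [ 0.45548451 -0.02337452]
grip yaw90 hitFalse t 7.4 w_mm 0.2 gf 0.0 F [-0.1  0.7 -0.2] p [ 0.4562 -0.0218  0.0636]
```

```bash
python3 - <<'E'
from h import *
cv2.imwrite("pics/d1.png",np.hstack([cv2.resize(grab_frame("wrist"),(400,300)),cv2.resize(grab_frame("top")[170:290,180:340],(400,300),interpolation=cv2.INTER_CUBIC)]))
E
```

```text
(no output)
```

View pics/d1.png

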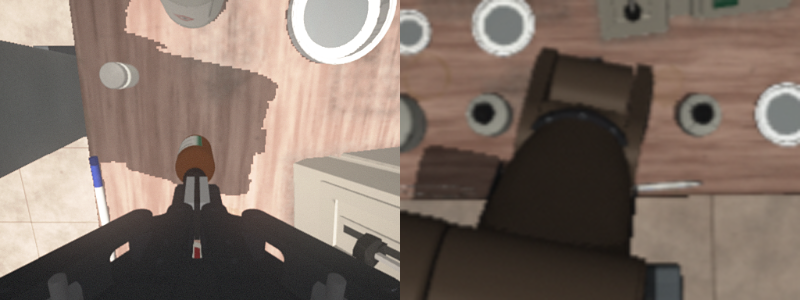

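The dropper stands upright with its amber body just ahead of the fingertips at (195,158). I'll crop closer to see where the cap is.

```bash
python3 - <<'E'
from h import *
im=grab_frame("wrist"); c=calibration("wrist")
cv2.imwrite("pics/d2.png",cv2.resize(im[160:300,190:310],(600,700))[:600])
s=env.state()["ee_pos"]; print(proj(c,s),proj(c,[s[0],s[1],.085]),proj(c,[*s[:2],0]))
E
```

```text
[250.50102686 219.32476712] [250.34109312 233.70435461] [250.81763619 190.85853058]
```

View pics/d2.png

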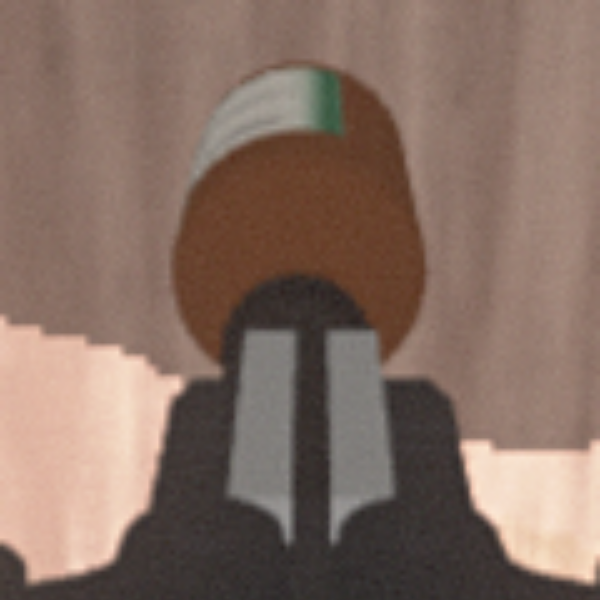

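The cap's dark edge shows behind the closed fingers at about (250,215) full-res. The width reads 0, so the pads closed past it. I'll open, rise, look again and measure.

```bash
python3 - <<'E'
from h import *
c=calibration("wrist"); print("capfront",ray(c,250,215,.062),"shoulder ctr",ray(c,250,213,.05), "shoulder top edge",ray(c,250,186,.055))
env.command_gripper(.6); cv2.imwrite("pics/a.png",grab_frame("wrist")); say("open")
p=env.state()["ee_pos"]; env.servo_line([p[0],p[1],.16]); c=calibration("wrist"); im=grab_frame("wrist"); a=cv2.imread("pics/a.png")
print(proj(c,[.4562,-.0218,.085]), proj(c,[.4562,-.0218,.0]))
cv2.imwrite("pics/d3.png",np.hstack([cv2.resize(x[110:310,150:350],(400,400),interpolation=cv2.INTER_CUBIC) for x in(a,im)])); print(c["t"],c["R"])
E
```

```text
capfront [ 0.45586082 -0.01941755] shoulder ctr [ 0.45578297 -0.02259295] shoulder top edge [ 0.45586592 -0.00233688]
open t 8.1 w_mm 51.1 gf 0.0 F [ 0.  -0.2 -0.3] p [ 0.4562 -0.0218  0.0635]
[251.38502225 187.45672588] [251.53978829 167.32968145]
[-0.45651922 -0.04529186  0.33487788] [[ 9.99999214e-01 -1.00934993e-03 -7.43913471e-04]
 [-7.65118652e-04 -9.61238988e-01  2.75715474e-01]
 [-9.93372026e-04 -2.75714688e-01 -9.61239005e-01]]
```

View pics/d3.png

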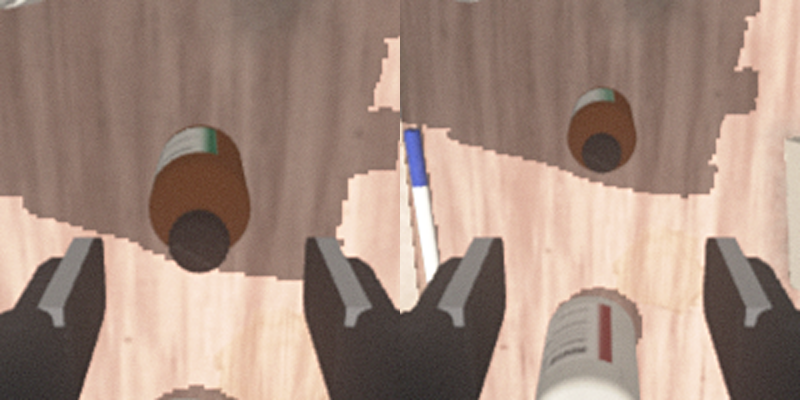

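The cap's projection matches my estimate within 1–2 mm, so the xy is right. The closed tips (v≈226) appear about 25–30 mm higher than the TCP should be, so they closed above the cap. I'll go lower, fully open and force-guarded. The body is narrower than the opening, so either outcome is safe.

```bash
python3 - <<'E'
from h import *
env.command_gripper(1.0)
xy=(.4552,-.0225)
print(env.servo_line([*xy,.048],rate=.1,force_limit=6)); say("dn")
cv2.imwrite("pics/a.png",grab_frame("wrist"))
env.command_gripper(0); s=say("closed"); b=grab_frame("wrist"); a=cv2.imread("pics/a.png")
cv2.imwrite("pics/d4.png",np.hstack([cv2.resize(x[110:310,150:350],(400,400),interpolation=cv2.INTER_CUBIC) for x in(a,b)]))
E
```

```text
False
dn t 10.7 w_mm 85.0 gf 0.0 F [ 0.8 -0.2  0.9] p [ 0.4555 -0.0225  0.0484]
closed t 11.4 w_mm 9.5 gf 58.7 F [-0.4  0.2  5.6] p [ 0.4553 -0.0225  0.0482]
```

View pics/d4.png

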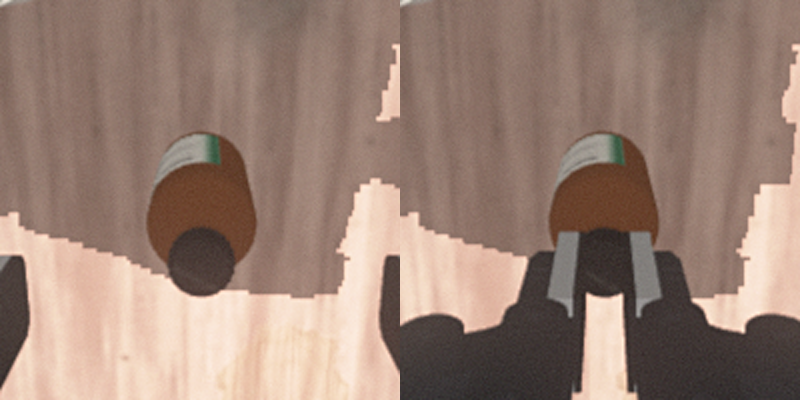

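Now it grips the cap (58.7 N, 9.5 mm indicated), aligned, with the pads overlapping only the cap's upper part. I regrip 6 mm lower, then lift and place in the small tray.

```bash
python3 - <<'E'
from h import *
xy=(.4553,-.0225); z=.042
env.command_gripper(.6); print(env.servo_line([*xy,z],rate=.05,force_limit=6)); env.command_gripper(0); say("regrip")
env.servo_line([*xy,z+.03],rate=.08); say("lift30"); im=grab_frame("wrist"); c=calibration("wrist")
cv2.imwrite("pics/d5.png",cv2.resize(im[110:310,150:350],(400,400),interpolation=cv2.INTER_CUBIC))
E
```

```text
False
regrip t 12.7 w_mm 10.4 gf 58.7 F [-0.5  0.9  4.3] p [ 0.4554 -0.0225  0.0422]
lift30 t 13.2 w_mm 10.5 gf 58.6 F [-0.3 -0.1 -0.1] p [ 0.4552 -0.0225  0.0719]
```

View pics/d5.png

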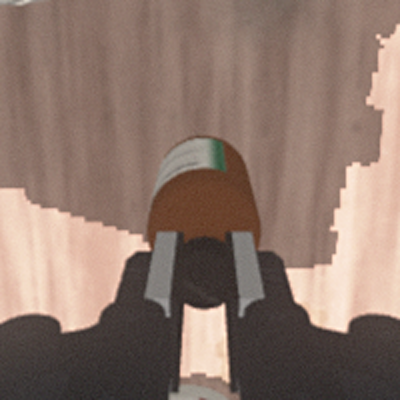

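The bottle is held and lifts with the fingers. Placing it.

```bash
python3 - <<'E'
from h import *
place(.0422,(.5737,.2415),90,.22)
leave(.45,.14)
c=calibration("wrist"); im=grab_frame("wrist"); print(proj(c,[.5737,.2415,.089]))
cv2.imwrite("pics/d6.png",im)
E
```

```text
lift t 14.6 w_mm 10.6 gf 58.6 F [ 1.1  0.1 -1.5] p [ 0.4548 -0.0224  0.2194]
above t 18.2 w_mm 10.6 gf 58.6 F [-0.2 -0.2 -0.7] p [0.574  0.2416 0.0549]
touch True
down t 18.7 w_mm 10.2 gf 59.2 F [-1.3  0.   4.7] p [0.5738 0.2416 0.0463]
left t 20.1 w_mm 38.2 gf 0.0 F [ 0.4  0.6 -0.6] p [0.573  0.2413 0.1849]
[251.93240278 180.83801151]
```

View pics/d6.png

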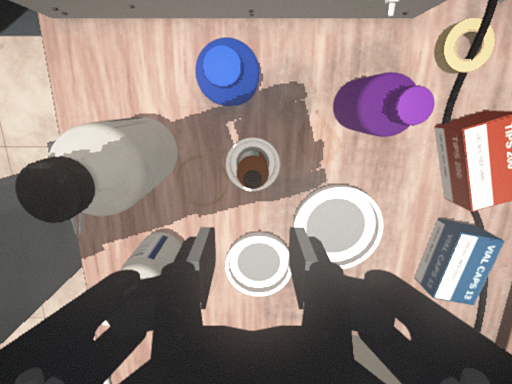

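The dropper cap is at (254,181) against a predicted (252,181), so it is centred in the small tray. Next is medium A.

```bash
python3 - <<'E'
from h import *
p=env.state()["ee_pos"]; env.servo_line([*p[:2],.26],rate=.2)
xy=(.453,.123); env.servo_line([*xy,.26],rate=.2)
s=grip(xy,.078,90,1.0,.10)
if 17<85*s["width"]<23:
    place(s["ee_pos"][2],(.582,.1055),90,.15)
E
```

```text
grip yaw90 hitFalse t 24.2 w_mm 19.7 gf 58.9 F [-1.8  1.   4.8] p [0.4531 0.1231 0.0783]
lift t 25.0 w_mm 19.8 gf 58.7 F [ 0.7 -0.5 -1.8] p [0.4527 0.123  0.1494]
above t 26.7 w_mm 20.0 gf 58.7 F [ 0.3 -0.5 -1. ] p [0.5822 0.1056 0.0908]
touch True
down t 27.1 w_mm 19.9 gf 59.5 F [-0.3  0.1  5.5] p [0.5821 0.1055 0.0823]
```

```bash
python3 - <<'E'
from h import *
leave(.5,.13)
c=calibration("wrist"); im=grab_frame("wrist"); print("exp cap",proj(c,[.582,.1055,.135]))
g=im[150:230,200:300].max(2); M=cv2.moments((g<85).astype(np.uint8),True); print("seen",200+M["m10"]/M["m00"],150+M["m01"]/M["m00"],M["m00"])
env.servo_line([.45,.1055,.26],rate=.25); xy=(.4462,-.1635); env.servo_line([*xy,.26],rate=.25)
cv2.imwrite("pics/w5.png",grab_frame("wrist"))
s=grip(xy,.078,90,1.0,.10)
if 17<85*s["width"]<23:
    place(s["ee_pos"][2],(.4472,-.2897),90,.15); leave(.5,.20)
E
```

```text
left t 28.5 w_mm 42.5 gf 0.0 F [-0.3 -0.3 -0.9] p [0.5812 0.1054 0.2107]
exp cap [252.00357198 186.82774356]
seen 252.40246913580248 185.40987654320986 810.0
grip yaw90 hitFalse t 33.0 w_mm 19.9 gf 59.2 F [ 0.4 -0.7  5.8] p [ 0.4465 -0.1637  0.0783]
lift t 33.8 w_mm 19.7 gf 58.7 F [-0.9  0.1 -1.5] p [ 0.4461 -0.1635  0.1494]
above t 35.4 w_mm 19.8 gf 58.7 F [-0.6  0.2 -1.4] p [ 0.4475 -0.2896  0.0907]
touch True
down t 35.9 w_mm 19.5 gf 59.4 F [-0.1 -0.2  5.4] p [ 0.4475 -0.2899  0.0823]
left t 37.7 w_mm 42.6 gf 0.0 F [-0.5  0.8 -0.1] p [ 0.4468 -0.2893  0.281 ]
```

```bash
python3 - <<'E'
from h import *
xy=(.4425,.2535); env.servo_line([.45,0,.30],rate=.25); env.servo_line([*xy,.30],rate=.25)
s=grip(xy,.118,90,1.0,.12)
if 26<85*s["width"]<33:
    place(s["ee_pos"][2],(.6787,.1585),90,.275)
E
```

```text
grip yaw90 hitFalse t 42.7 w_mm 34.6 gf 54.3 F [ 0.2 -1.4  6.5] p [0.4427 0.2535 0.1186]
```

The width is 34.6 mm, so the grip is misaligned by about 11°. I'll open, turn and regrip.

```bash
python3 - <<'E'
from h import *
xy=(.4425,.2535)
for yaw in (102,78):
    env.command_gripper(1.0); env.servo_line([*xy,.118],ori=[180,0,yaw],rate=.1) if 0 else env.reach([*xy,.118],[180,0,yaw])
    env.command_gripper(0); s=say(yaw)
    if 85*s["width"]<31.5: break
E
```

```text
102 t 44.1 w_mm 29.3 gf 59.9 F [-1.7  0.4  4.3] p [0.4425 0.2535 0.1182]
```

Aligned now (29.3 mm). Carry and place.

```bash
python3 - <<'E'
from h import *
place(.1182,(.6787,.1585),102,.275)
leave(.7,.12)
p=env.state()["ee_pos"]; env.servo_line([.5,.0,.36],rate=.2)
env.reach([.47,-.1,.40],[180,0,180])
c=calibration("wrist"); a=grab_frame("wrist"); t=grab_frame("top"); ct=calibration("top")
for k,X in dict(L=(.6787,.1585,.184),Ma=(.582,.1055,.135),Mb=(.4472,-.2897,.135),D=(.5737,.2415,.089),cup=(.415,-.413,.058),vial=(.386,.05,.048)).items():
    for im,cc in((a,c),(t,ct)):
        q=proj(cc,X); cv2.drawMarker(im,tuple(int(round(x)) for x in q),(0,255,0),0,7)
cv2.imwrite("pics/f.png",np.vstack([cv2.resize(a[60:270],(732,300)),cv2.resize(t[120:260,110:450],(732,300),interpolation=cv2.INTER_CUBIC)])); say("end")
E
```

```text
lift t 45.6 w_mm 29.4 gf 59.5 F [ 0.4 -0.5 -4.4] p [0.4422 0.2534 0.2743]
above t 48.8 w_mm 29.2 gf 59.4 F [ 0.3  0.4 -4.1] p [0.6791 0.1586 0.1311]
touch True
down t 49.2 w_mm 29.7 gf 60.7 F [-0.3  0.   4.9] p [0.6787 0.1584 0.1222]
left t 50.6 w_mm 59.9 gf 0.0 F [ 0.6 -1.  -1.3] p [0.6777 0.1584 0.2399]
end t 53.6 w_mm 59.2 gf 0.0 F [ 1.5 -0.3  0. ] p [ 0.4701 -0.0997  0.3998]
```

View pics/f.png

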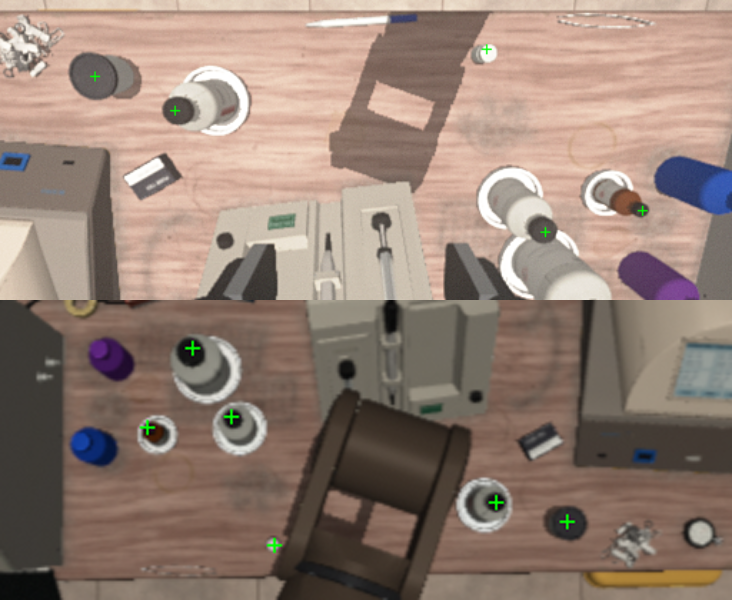

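All four caps sit on their predicted marks, upright inside their trays. Each touched down 4 mm above its pick height, which is the tray floor. The cup and vial have not moved.

```bash
python3 -c "
from h import *
print(env.hand_in())"
```

```text
the job is handed in; nothing more can be done
None
```

I handed the job in at about 54 s with all four bottles upright on the floors of their matching trays and the cup and vial undisturbed; the last camera check agreed, but no verdict was returned.

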